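# Dock the lens board on its push-push catch

### The job

Take the black lens board by its lens barrel, hook its aluminium edge under the yellow lip of the sloping dock and swing the red-marked end down onto the spring catch. Nobody knows whether that push-push catch is standing up or held down, so with the board hooked in press the red-marked end firmly all the way to the bottom and let go: if it springs back up, press again, until it has been pressed and stays held low by the catch. Leave the hood, the spool and the two film clips undisturbed.

Things in the scene. Friction and masses are not known exactly. Their poses are not given: they have to be found in the camera images.
- board: Loose black lens board, 150 long (x) x 110 wide (y) x 8 thick, 0.2 to 0.42 kg, flat on the counter at the start, lens up. Origin: centre of its underside, z towards the lens side. The 30 mm at its -x end are bare aluminium; that end goes under the lip.
- board_barrel (a point): Centre of the top of the steel lens barrel on the board (board x -15, y 0, z 48), the place to grip: diameter 46, 40 tall, standing square on the board's top. Axes as the board's.
- board_press (a point): Middle of the flat red mark, 26 x 70, on top of the board's free end (board x 54, y 0, z 8): where to press. Axes as the board's.
- board_hook_edge (a point): Middle of the lower edge of the board's aluminium end (board x -75, y 0, z 0).
- board_free_edge (a point): Middle of the lower edge of the board's free, red-marked end (board x 75, y 0, z 0). With the board hooked in, it lies about 19 above the dock's face (seat z) when the catch stands up, 10 when the catch holds low, 1 to 2 when pressed to the bottom.
- dock: Cast aluminium dock fixed to the counter, 170 x 136, about 110 high at its far end. Origin: centre of its underside on the counter, z up. Its face (see seat) rises along its +x at 25 degrees; the low end with the lip looks roughly to the robot.
- seat: The dock's sloping face, 136 wide, fixed. Origin: mid-width at the low end, where the face meets the inner side of the end wall. x runs up the slope (face ends at 165), y across, z square to the face, 25 degrees off vertical, leaning to the low end.
- seat_lip (a point): Middle of the lower front edge of the yellow lip (seat x 12, z 13). The lip runs across the whole width, seat x 0 to 12, z 13 to 18, fixed to the end wall at x 0. In the 13 mm slot below, the 8 mm board fits at up to about 18 degrees to the face. Cheeks 18 high at seat y -62 and 62, x 0 to 30, bound the slot sideways, 14 wider than the board. Axes as the seat's.
- seat_catch (a point): Fixed point in the face (seat x 128, y 0, z 0) on the axis of the black push-push plunger, 28 in diameter, moving along seat z. Its top stands 14.5 above the face (up) or 7.5 (held down); which one is not reported. Spring: 4 N up, 7.5 N at the bottom, 1 above the face. Pressed right to the bottom with 10 to 20 N it clicks and changes over on release: up to held down, held down to up.
- hood: Bystander, loose: smoked glass viewfinder hood, 78 x 78 x 60, open below. Origin: centre of its underside.
- spool: Bystander, loose: blue plastic spool standing upright, 60 in diameter, 65 high. Origin: centre of its underside.
- clip_a: Bystander, loose: steel film clip lying flat, 110 x 34 x 16 (spring leaf to about 20). Origin: centre of its underside.
- clip_b: Bystander, loose: second steel film clip, the same as clip_a.
Not all that is in view belongs to the job. Of the things shaped like the dock, the aluminium one is meant.

How it is judged (in metres and radians):
On the way, in this order (a step that is already met when the one before it is completed fails the run):
1. the aluminium edge is under the lip, at the end wall, and the free end is within 45 mm of the face (x of board_hook_edge in the frame of seat between -0.003 and 0.01 m and z of board_hook_edge in the frame of seat between -0.003 and 0.0055 m and y of board_hook_edge in the frame of seat between -0.02 and 0.02 m and z of board_free_edge in the frame of seat below 0.045 m), for 0.1 s.
2. with the edge still under the lip, the free end is pressed down to the bottom (its lower edge less than 4.5 mm above the face) (x of board_hook_edge in the frame of seat between -0.003 and 0.01 m and z of board_hook_edge in the frame of seat between -0.003 and 0.0055 m and y of board_hook_edge in the frame of seat between -0.02 and 0.02 m and z of board_free_edge in the frame of seat below 0.0045 m), for 0.05 s.
At the end, for the whole second after the job is handed in: Board at rest, aluminium edge under the lip (-3 to 10 mm from the end wall, under 5.5 mm above the face, within 20 mm of mid-width), square within 0.12 rad, free edge held 6.5 to 13 mm above the face; bystanders within 30 mm of their start (x of board_hook_edge in the frame of seat between -0.003 and 0.01 m and z of board_hook_edge in the frame of seat between -0.003 and 0.0055 m and y of board_hook_edge in the frame of seat between -0.02 and 0.02 m and z of board_free_edge in the frame of seat between 0.0065 and 0.013 m and linear speed of board below 0.02 m/s and angle between the y axis of board and the y axis of seat, either way round below 0.12 rad and distance of each of hood, spool, clip_a, clip_b from where it was at the start of the episode below 0.03 m); the robot touches nothing.
It fails at once if the hood is moved more than 40 mm (distance of hood from where it was at the start of the episode above 0.04 m).
It fails at once if the spool is moved more than 40 mm (distance of spool from where it was at the start of the episode above 0.04 m).
It fails at once if the film clip a is moved more than 40 mm (distance of clip_a from where it was at the start of the episode above 0.04 m).
It fails at once if the film clip b is moved more than 40 mm (distance of clip_b from where it was at the start of the episode above 0.04 m).
It also fails if it takes over 54 s, if anything falls off the work surface, if the arm or the gripper's body presses on something with over 40 N, if the wrist force passes 120 N, or if a joint passes its speed limit or range.

### The arm

A 6-joint arm with a two-finger parallel gripper is mounted at the origin on the work surface. World frame = base frame: x ahead of the robot, y to its left, z up, the work surface at z = 0. Lengths are in m, angles in degrees, forces in N, time in s.
With the tool pointing down it reaches from about 0.3 to 0.75 m from the base axis. Payload 8.5 kg.
Tool frame: the origin (TCP) lies at the very end of the fingers, on their centre line; the grasp point (between the pads) lies 19 mm behind it (env.pinch_z is the distance from the TCP to the grasp point, in m); z points along the fingers, y is the line along which they close (so a half turn about z gives the same grasp; the last joint's range is limited). The gripper opens to 85 mm and grips with 20 to 120 N. Pads are 22 mm wide; open, the fingers measure 114 mm over their backs; the gripper's body (76 mm by 85 mm) begins 54 mm behind the grasp point. The pads swing forward as they close: fully open they stand 13 mm farther back than shut.
Start: joints at [60.544, 21.807, 74.336, -0, 83.858, -12.336], TCP at [0.162, 0.526, 0.231] pointing down, gripper open.
Joint ranges: [-178.18, 178.18], [-50.72, 133.34], [12.68, 142.11], [-81.47, 261.47], [9.98, 163.14], [-165.26, 165.26]. Speed limits (degrees/s): [136.94, 136.94, 180, 180, 180, 180].

### API

Orientations are given as a 3x3 rotation matrix whose columns are the frame's x, y, z axes.
In Python, from rig import env, viewer gives the robot as it stands.
- The arm moves only by the tool drive_tool, never from a script. Its argument "series" is a list of rows, each a list of 3 entries, a list of its own where there are three numbers: the shift along the tool's x, y, z in m, then the turn about the tool's z in degrees, then the finger opening in m, from 0 to 0.0854. A call has 1 to 20 rows; each row is the pose to reach, as a shift and turn from the pose commanded when the call began, along the tool's axes at that moment; what a row does not reach only later rows make up. A row lasts 1/10 s, in which the tool goes at most 50 mm and 8.59 degrees, less where a joint would pass 70% of its speed; a pose out of reach is approached as far as the arm can. A call with a gripper value outside its range is refused whole. The fingers move at their own pace and stop on an object; "newtons" is the grip in N (left out, the last holds). Time passes only in rows, so rows that repeat a pose let the fingers close. It gives the time, the measured TCP pose, the force, the opening and the grip force at its end, in the units of the state.
- env.observe(): the state, without advancing time (a new reading comes with each control period).
- viewer.get_image(name): name is "scene" or "top"; returns a dict with "img" (384x512x3 uint8, red, green, blue), "depth" (384x512 float32, m along the optical axis (not along the pixel's ray), 0 where there is no reading), "camera_matrix" (3x3 intrinsics, pixels), "rvec" (rotation vector, rad) and "tvec" (3), from world to camera coordinates, as OpenCV has them. Camera axes: x right, y down, z forward; pixel columns grow to the right and rows downward; lengths in m; the calibration is good to about 2 mm. A picture is of the moment at which its call begins.
- env.close_job(): hands the job in; it is judged then, once.
The state is a dict: "time_s": time; "q": joint angles; "qvel": joint speeds; "joint_efforts": joint torques, N m; "position": TCP position; "tool_rot": TCP orientation; "ft_force": force on the tool from outside, world axes, zero at the start; "wrist_torque": the same for the moment, N m; "grip_width": finger opening in m; "gripper_force": force on a finger pad.
Only numpy, scipy, OpenCV 4.12 (cv2) and the standard library are available. Lean on these libraries where they do the work, as an engineer would, in place of code of your own. Each camera call takes 0.05 s, during which the arm holds its last target. There are 200 camera calls.

## Working session

There is one attempt and no reset: what is moved stays moved. The work goes in short steps, Python scripts to look and compute and a tool call to move; the robot and the scene stay as the last step left them, time stands still between calls to the robot, and variables do not carry over. Pictures are saved under pics/ and viewed, at most 10 in all, crops included, and the job is handed in when it is done.

Besides the shell and the picture viewer there is one more tool, called after "Call:" by a JSON object that holds its "fn" and its "kwargs", one argument or row to a line. drive_tool: Moves the arm, as the interface text tells. Its arguments: {"type":"object","properties":{"series":{"type":"array"},"newtons":{"type":"number"}},"required":["series"]}

```bash
mkdir -p pics; ls; cat > h.py <<'E'
import numpy as np, cv2
from rig import env, viewer
def cap(n):
    d=viewer.get_image(n); d["R"]=cv2.Rodrigues(np.array(d["rvec"],float))[0]; d["t"]=np.array(d["tvec"],float).ravel(); return d
def world(d):
    K=d["camera_matrix"]; z=d["depth"]; v,u=np.mgrid[:384,:512]
    p=np.stack([(u-K[0,2])/K[0,0]*z,(v-K[1,2])/K[1,1]*z,z],-1)
    return (p-d["t"])@d["R"]
E
python3 - <<'E'
from h import *
for n in("top","scene"):
    d=cap(n); cv2.imwrite(f"pics/{n}0.png",cv2.resize(d["img"][...,::-1],(800,600),interpolation=2)); np.savez(f"{n}0.npz",**d)
    print(n,-d["R"].T@d["t"],d["R"][2],(d["depth"]>0).mean())
print(env.observe(), env.pinch_z)
E
```

```text
pics
top [0.49552037 0.12745171 1.11898578] [ 0.10816039 -0.02781378 -0.99374429] 0.995880126953125
scene [ 1.09844357 -0.51175523  0.74024647] [-0.48000778  0.61648518 -0.62413024] 0.9960784912109375
{'time_s': 0.1, 'q': array([ 6.05434956e+01,  2.18377309e+01,  7.43796547e+01, -1.20327819e-03,
        8.38587927e+01, -1.23363635e+01]), 'qvel': array([ 0.0580562 , -0.00087083, -0.09736839,  0.03853361,  0.05928188,
        0.03204886]), 'joint_efforts': array([ 5.02216135e-03, -4.49218762e+01, -2.31656188e+01, -7.74859541e-05,
        3.65014224e-03, -5.41369403e-06]), 'position': array([0.16178497, 0.5253866 , 0.23077234]), 'tool_rot': array([[-9.55690175e-01,  2.94373718e-01, -6.35647440e-04],
       [ 2.94374286e-01,  9.55689498e-01, -1.16795658e-03],
       [ 2.63665864e-04, -1.30332288e-03, -9.99999116e-01]]), 'ft_force': array([ 0.46326718, -0.25817124, -0.12769846]), 'wrist_torque': array([ 0.02157002, -0.02820992, -0.0105366 ]), 'gripper_force': 0.0, 'grip_width': 0.0851378712539134} 0.0187
```

View pics/top0.png

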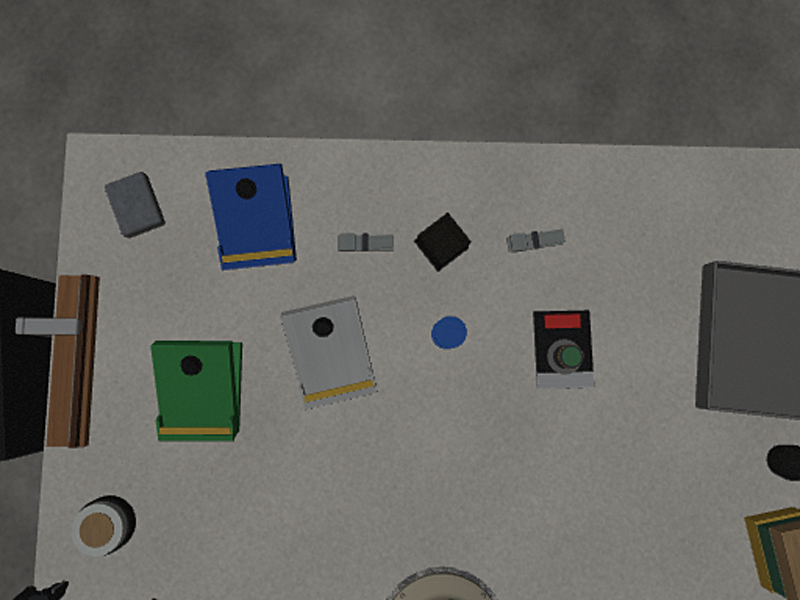

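View pics/scene0.png

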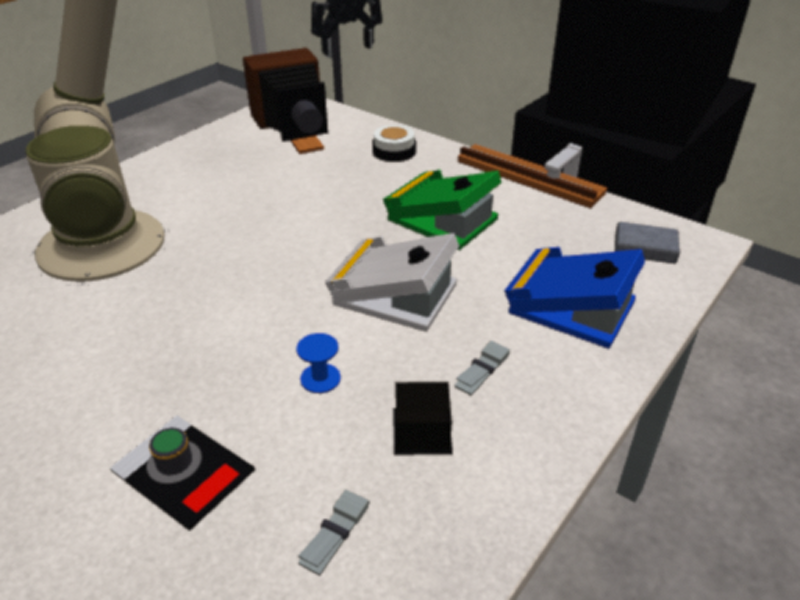

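The top view (800x600) shows the board at about (563,348), with its red end away from the robot. The aluminium dock is at (330,350) with the lip towards the robot. The spool is at (449,332), the hood at (442,242) and the clips at (365,242) and (536,240). I'll measure next.

```bash
cat > m.py <<'E'
from h import *
def rect(p):
    (c,s,a)=cv2.minAreaRect(p[:,:2].astype(np.float32)); return np.round(c,4),np.round(s,4),round(a,2)
def masks(d):
    hsv=cv2.cvtColor(d["img"],cv2.COLOR_RGB2HSV); H,S,V=cv2.split(hsv)
    return dict(red=((H<6)|(H>174))&(S>180)&(V>80), yel=(H>15)&(H<32)&(S>120)&(V>70))
def box(W,x0,x1,y0,y1,z0,z1):
    return (W[...,0]>x0)&(W[...,0]<x1)&(W[...,1]>y0)&(W[...,1]<y1)&(W[...,2]>z0)&(W[...,2]<z1)
def plane(p):
    c=p.mean(0); 
    for _ in range(4):
        c=p.mean(0); n=np.linalg.svd(p-c,full_matrices=False)[2][2]; n*=np.sign(n[2]); r=(p-c)@n; p=p[abs(r)<max(.0015,2*r.std())]
    return c,n,r.std()
E
python3 - <<'E'
from m import *
for n in("top","scene"):
    d=dict(np.load(f"{n}0.npz")); W=world(d); M=masks(d); print("==",n)
    u,v=int(563*.64),int(348*.64)
    if n=="top":
        for nm,(a,b) in dict(board=(563,348),dock=(330,350),spool=(449,332),hood=(442,242),c1=(365,242),c2=(536,240)).items(): print(nm,W[int(b*.64),int(a*.64)].round(3))
        b0=W[v,u]; k0=W[int(350*.64),int(330*.64)]
    print("counter z",np.median(W[box(W,.3,.4,-.05,.2,-.02,.02)][:,2]))
    r=W[M["red"]&box(W,.2,.9,b0[1]-.1,b0[1]+.1,-.02,.05)]; print("red",rect(r),np.median(r[:,2]))
    B=W[box(W,b0[0]-.13,b0[0]+.13,b0[1]-.1,b0[1]+.1,.0045,.013)]; print("board",rect(B),np.median(B[:,2]))
    T=W[box(W,b0[0]-.13,b0[0]+.13,b0[1]-.1,b0[1]+.1,.043,.056)]; print("barrel",cv2.minEnclosingCircle(T[:,:2].astype(np.float32)),T.mean(0),len(T))
    y=W[M["yel"]&box(W,k0[0]-.13,k0[0]+.1,k0[1]-.1,k0[1]+.1,.01,.1)]; print("lip",rect(y),plane(y),len(y))
    L=np.linalg.norm(W-k0,axis=-1); F=W[(abs(L)<.045)&(W[...,2]>.03)]; print("face",plane(F),len(F))
    D=W[box(W,k0[0]-.13,k0[0]+.12,k0[1]-.1,k0[1]+.1,.012,.2)]; print("dock",rect(D),D[:,2].max())
E
```

```text
== top
board [ 0.532 -0.221  0.048]
dock [0.521 0.212 0.068]
spool [ 0.558 -0.004  0.067]
hood [0.728 0.01  0.06 ]
c1 [0.736 0.154 0.015]
c2 [ 0.744 -0.183  0.018]
counter z -0.000406083775772717
red (array([ 0.585 , -0.2344]), array([0.0249, 0.0679]), 1.22) 0.007766968377121308
board (array([ 0.5277, -0.2157]), array([0.2607, 0.1914]), 3.06) 0.007559115558058591
barrel ((0.5158937573432922, -0.23562437295913696), 0.02347148209810257) [ 0.5154745  -0.23494595  0.04746943] 197
lip (array([0.4482, 0.1967]), array([0.0116, 0.125 ]), 13.8) (array([0.44801704, 0.19737465, 0.05372686]), array([-0.54616416, -0.13628426,  0.82651758]), np.float64(0.0013992098648221878)) 180
face (array([0.5191964 , 0.21222029, 0.06813202]), array([-0.41333127, -0.10324075,  0.90470913]), np.float64(0.0014128371873831458)) 705
dock (array([0.5171, 0.2137]), array([0.1804, 0.136 ]), 13.91) 0.11002882236016699
== scene
counter z 0.0019556037223635607
red (array([ 0.5814, -0.2337]), array([0.0303, 0.0731]), 1.69) 0.01005097855864143
board (array([ 0.5315, -0.2204]), array([0.2587, 0.1992]), 0.06) 0.009695112358554341
barrel ((0.5148162245750427, -0.2365160435438156), 0.024715619161725044) [ 0.51664957 -0.23849116  0.04939186] 390
lip (array([0.4455, 0.1979]), array([0.014 , 0.1252]), 14.85) (array([0.44788786, 0.19321683, 0.05594591]), array([-0.35036993, -0.08769295,  0.93249711]), np.float64(0.0009165692875868398)) 124
face (array([0.51747112, 0.20685744, 0.06972603]), array([-0.41185909, -0.10348535,  0.90535235]), np.float64(0.0006746737032088188)) 350
dock (array([0.5157, 0.2114]), array([0.1836, 0.1415]), 14.8) 0.10937015029121075
```

Call:
{"fn": "drive_tool", "kwargs": {
  "series": [
    [[-0.562,-0.623,0],-18.3,0.085],
    [[-0.562,-0.623,0],-18.3,0.085],
    [[-0.562,-0.623,0],-18.3,0.085],
    [[-0.562,-0.623,0],-18.3,0.085],
    [[-0.562,-0.623,0],-18.3,0.085],
    [[-0.562,-0.623,0],-18.3,0.085],
    [[-0.562,-0.623,0],-18.3,0.085],
    [[-0.562,-0.623,0],-18.3,0.085],
    [[-0.562,-0.623,0],-18.3,0.085],
    [[-0.562,-0.623,0],-18.3,0.085],
    [[-0.562,-0.623,0],-18.3,0.085],
    [[-0.562,-0.623,0],-18.3,0.085],
    [[-0.562,-0.623,0],-18.3,0.085],
    [[-0.562,-0.623,0],-18.3,0.085],
    [[-0.562,-0.623,0],-18.3,0.085],
    [[-0.562,-0.623,0],-18.3,0.085],
    [[-0.562,-0.623,0],-18.3,0.085],
    [[-0.562,-0.623,0],-18.3,0.085],
    [[-0.562,-0.623,0],-18.3,0.085],
    [[-0.562,-0.623,0],-18.3,0.085]
  ],
  "newtons": 30
}}

```text
time_s: 2.1
position: [0.5152, -0.2342, 0.2313]
tool_rot: [[-1.0, -0.021, -0.001], [-0.021, 1.0, 0.001], [0.001, 0.001, -1.0]]
ft_force: [-0.0, -0.6, 0.2]
grip_width: 0.0851
gripper_force: 0.0
```

```bash
cat > go.py <<'E'
import sys; from h import *
def go(p,yaw):
    o=env.observe(); R=o["tool_rot"]; y0=np.degrees(np.arctan2(R[1,1],R[0,1]))
    print("shift",(R.T@(np.array(p)-o["position"])).round(4),"turn",round(-((yaw-y0+180)%360-180),2),"pos",o["position"].round(4),"yaw",y0.round(2),"F",o["ft_force"].round(2),"w",round(o["grip_width"],4),"t",o["time_s"])
if __name__=="__main__":
    a=[float(s) for s in sys.argv[1:]]; go(a[:3],a[3])
E
python3 go.py .5155 -.2355 .0173 91.2
```

```text
shift [-0.0004 -0.0014  0.214 ] turn 0.02 pos [ 0.5152 -0.2342  0.2313] yaw 91.22 F [-0.04 -0.64  0.21] w 0.0851 t 2.1
```

Call:
{"fn": "drive_tool", "kwargs": {
  "series": [
    [[0,-0.001,0.05],0,0.085],
    [[0,-0.001,0.1],0,0.085],
    [[0,-0.001,0.15],0,0.085],
    [[0,-0.001,0.19],0,0.085],
    [[0,-0.001,0.214],0,0.085],
    [[0,-0.001,0.214],0,0.085],
    [[0,-0.001,0.214],0,0.06],
    [[0,-0.001,0.214],0,0.03],
    [[0,-0.001,0.214],0,0.03],
    [[0,-0.001,0.214],0,0.03],
    [[0,-0.001,0.214],0,0.03],
    [[0,-0.001,0.214],0,0.03],
    [[0,-0.001,0.214],0,0.03],
    [[0,-0.001,0.204],0,0.03],
    [[0,-0.001,0.194],0,0.03]
  ],
  "newtons": 40
}}

```text
time_s: 3.6
position: [0.5155, -0.2361, 0.0383]
tool_rot: [[-1.0, -0.021, -0.0], [-0.021, 1.0, 0.0], [0.0, 0.0, -1.0]]
ft_force: [0.5, 0.6, -3.7]
grip_width: 0.0452
gripper_force: 41.7
```

```bash
python3 - <<'E'
from h import *
d=cap("scene"); cv2.imwrite("pics/s1.png",d["img"][180:360,40:260,::-1].repeat(3,0).repeat(3,1))
E
python3 go.py .5155 -.2355 .24 91.2
```

```text
shift [ 0.0003  0.0008 -0.2   ] turn -0.01 pos [ 0.5163 -0.2366  0.04  ] yaw 91.19 F [ 0.71 -0.45 -1.86] w 0.0448 t 3.65
```

View pics/s1.png

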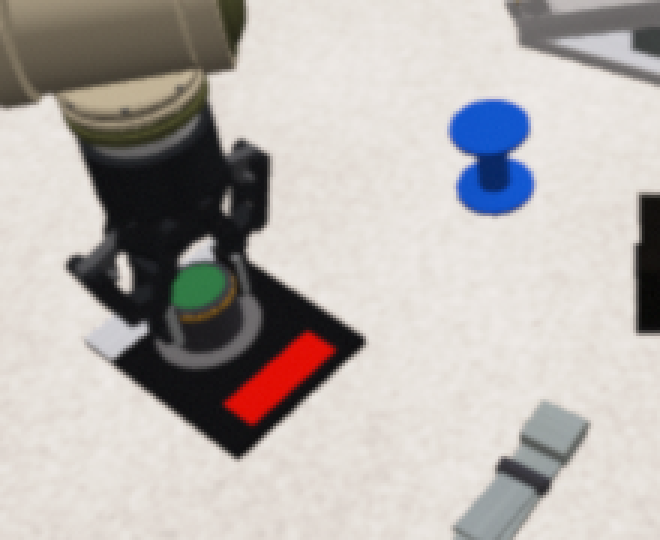

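Call:
{"fn": "drive_tool", "kwargs": {
  "series": [
    [[0,0,-0.04],0,0.03],
    [[0,0,-0.08],0,0.03],
    [[0,0,-0.12],0,0.03],
    [[0,0,-0.16],0,0.03],
    [[0,0.03,-0.18],-2,0.03],
    [[0,0.07,-0.18],-4,0.03],
    [[0,0.11,-0.18],-6,0.03],
    [[0,0.15,-0.18],-8,0.03],
    [[0,0.19,-0.18],-10,0.03],
    [[0,0.23,-0.18],-12.8,0.03],
    [[0,0.27,-0.18],-12.8,0.03],
    [[0,0.31,-0.18],-12.8,0.03],
    [[0,0.35,-0.18],-12.8,0.03],
    [[0,0.39,-0.18],-12.8,0.03],
    [[0,0.42,-0.18],-12.8,0.03],
    [[0,0.437,-0.18],-12.8,0.03],
    [[0,0.447,-0.18],-12.8,0.03],
    [[0,0.447,-0.18],-12.8,0.03],
    [[0,0.447,-0.18],-12.8,0.03]
  ]
}}

```text
time_s: 5.55
position: [0.5064, 0.21, 0.2174]
tool_rot: [[-0.97, -0.241, -0.0], [-0.241, 0.97, -0.0], [0.0, -0.0, -1.0]]
ft_force: [0.3, -0.9, -4.5]
grip_width: 0.0447
gripper_force: 43.3
```

```bash
cat > b.py <<'E'
from m import *
# seat frame
th,al=np.radians(14.05),np.radians(25)
sx=np.array([np.cos(th)*np.cos(al),np.sin(th)*np.cos(al),np.sin(al)]); sy=np.array([-np.sin(th),np.cos(th),0]); sz=np.cross(sx,sy)
S=np.stack([sx,sy,sz],1); h0,s0=.4837,.082
O=np.array([h0*np.cos(th)-s0*np.sin(th),h0*np.sin(th)+s0*np.cos(th),.0336])
def board(name="scene",dz=-.002):
    d=cap(name); W=world(d); W[...,2]+=dz if name=="scene" else .0004
    red=masks(d)["red"]&(W[...,2]>.015); P=W[red]
    o=env.observe(); print("pivot seat",(S.T@(o["position"]-[0,0,-.0187]-O)*1e3).round(1),"F",o["ft_force"].round(1),"w",round(o["grip_width"],4),"t",o["time_s"])
    if len(P)<20: print("red hidden",len(P)); return d,W
    c,n,_=plane(P); c=P.mean(0); q=(P-O)@S
    print(name,"red seat mm",(S.T@(c-O)*1e3).round(1),"normal pitch world",np.degrees(np.arctan2(-n@sx,n@sz)).round(1),"vs face",len(P),cv2.minAreaRect((q[:,:2]*1e3).astype(np.float32)))
    return d,W
E
python3 - <<'E'
from b import *
print(O)
board("scene"); board("top")
E
python3 go.py .5061 .2107 .14 104.05
```

```text
[0.44932273 0.19697405 0.0336    ]
pivot seat [138.6  -1.5 158.8] F [-0.1  0.1 -4.5] w 0.0445 t 5.6
scene red seat mm [188.2  -4.2 104.9] normal pitch world 24.4 vs face 217 ((427.76806640625, -412.033447265625), (53.872291564941406, 1035.26025390625), 30.35027313232422)
pivot seat [138.7  -1.5 158.8] F [ 0.3 -0.5 -2.5] w 0.0444 t 5.65
top red seat mm [195.3  -4.1  99.6] normal pitch world -29.8 vs face 101 ((196.0321044921875, -0.4097442626953125), (66.15281677246094, 12.695245742797852), 84.79931640625)
shift [0.0002 0.0011 0.0774] turn -0.14 pos [0.5065 0.2097 0.2174] yaw 103.91 F [ 0.33 -0.51 -2.48] w 0.0444 t 5.65
```

Call:
{"fn": "drive_tool", "kwargs": {
  "series": [
    [[0,0.001,0.03],0,0.03],
    [[0,0.001,0.06],0,0.03],
    [[0,0.001,0.08],0,0.03],
    [[0,0.001,0.084],0,0.03],
    [[0,0.001,0.088],0,0.03],
    [[0,0.001,0.092],0,0.03],
    [[0,0.001,0.096],0,0.03],
    [[0,0.001,0.1],0,0.03],
    [[0,0.001,0.104],0,0.03],
    [[0,0.001,0.108],0,0.03],
    [[0,0.001,0.108],0,0.03]
  ],
  "newtons": 30
}}

```text
time_s: 6.75
position: [0.5055, 0.2119, 0.1088]
tool_rot: [[-0.97, -0.242, -0.002], [-0.242, 0.97, 0.0], [0.001, 0.001, -1.0]]
ft_force: [-3.2, 0.9, 0.5]
grip_width: 0.0446
gripper_force: 43.9
```

```bash
sed -i 's/red=masks(d)\["red"\]&(W\[...,2\]>.015)/red=masks(d)["red"]\&(np.linalg.norm(W-env.observe()["position"],axis=-1)<.15)/' b.py; python3 - <<'E'
from b import *
d,W=board("scene"); board("top")
cv2.imwrite("pics/s2.png",d["img"][110:250,180:360,::-1].repeat(4,0).repeat(4,1))
E
```

```text
pivot seat [92.6  0.8 60.7] F [-3.8  1.1  1.8] w 0.0447 t 6.8
scene red seat mm [148.2   2.9  14.7] normal pitch world -15.5 vs face 193 ((147.86874389648438, 4.3185577392578125), (30.40165138244629, 75.1279067993164), 0.8063750863075256)
pivot seat [92.9  0.7 60.7] F [-2.1  1.8 -1. ] w 0.0449 t 6.85
top red seat mm [154.3   1.2  13.6] normal pitch world -13.1 vs face 164 ((154.54714965820312, 3.317270278930664), (68.53409576416016, 20.037572860717773), 87.46271514892578)
```

View pics/s2.png

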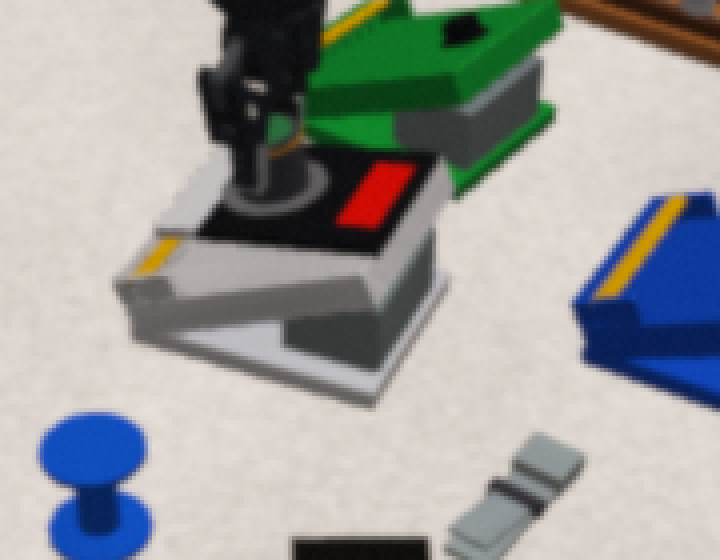

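Call:
{"fn": "drive_tool", "kwargs": {
  "series": [
    [[0,0,0.003],0,0.03],
    [[0,0,0.006],0,0.03],
    [[0,0,0.009],0,0.03],
    [[0,0,0.012],0,0.03],
    [[0,0,0.014],0,0.03],
    [[0,0,0.016],0,0.03],
    [[0,0,0.018],0,0.03],
    [[0,0,0.018],0,0.03],
    [[0,0,0.018],0,0.03]
  ],
  "newtons": 20
}}

```text
time_s: 7.75
position: [0.5053, 0.2114, 0.0909]
tool_rot: [[-0.97, -0.241, -0.002], [-0.241, 0.97, -0.001], [0.002, -0.0, -1.0]]
ft_force: [-6.8, -0.4, 3.3]
grip_width: 0.0445
gripper_force: 44.8
```

```bash
python3 - <<'E'
from b import *
board("scene"); board("top")
E
```

```text
pivot seat [84.5  0.4 44.5] F [-7.1  0.4  3. ] w 0.045 t 7.8
scene red seat mm [148.8   2.8  11.3] normal pitch world -3.8 vs face 160 ((148.7493896484375, 6.049781799316406), (29.506072998046875, 77.60671997070312), 3.437901258468628)
pivot seat [84.5  0.4 44.5] F [-7.3 -0.9  3.9] w 0.0448 t 7.85
top red seat mm [152.7   1.9  11. ] normal pitch world -4.1 vs face 192 ((152.76519775390625, 3.7654476165771484), (69.00770568847656, 24.742271423339844), 89.720458984375)
```

Call:
{"fn": "drive_tool", "kwargs": {
  "series": [
    [[0,0,0.002],0,0.03],
    [[0,0,0.004],0,0.03],
    [[0,0,0.006],0,0.03],
    [[0,0,0.006],0,0.03],
    [[0,0,0.006],0,0.03]
  ],
  "newtons": 20
}}

```text
time_s: 8.35
position: [0.5052, 0.2112, 0.0851]
tool_rot: [[-0.97, -0.242, -0.002], [-0.242, 0.97, -0.001], [0.003, -0.0, -1.0]]
ft_force: [-8.4, -2.1, 6.0]
grip_width: 0.0449
gripper_force: 45.3
```

```bash
python3 - <<'E'
from b import *
d,W=board("scene"); board("top")
cv2.imwrite("pics/s3.png",d["img"][110:250,180:360,::-1].repeat(4,0).repeat(4,1))
E
```

```text
pivot seat [81.9  0.2 39.3] F [-8.1 -2.1  5.9] w 0.0447 t 8.4
scene red seat mm [148.3   3.3  11. ] normal pitch world 0.8 vs face 144 ((148.093505859375, 6.5011444091796875), (30.340797424316406, 76.92383575439453), 1.3088700771331787)
pivot seat [81.9  0.2 39.3] F [-8.8 -2.   5.5] w 0.0448 t 8.45
top red seat mm [151.8   1.5  10.4] normal pitch world 0.8 vs face 195 ((150.68089294433594, 3.487812042236328), (25.694673538208008, 69.24667358398438), 1.6291871070861816)
```

View pics/s3.png

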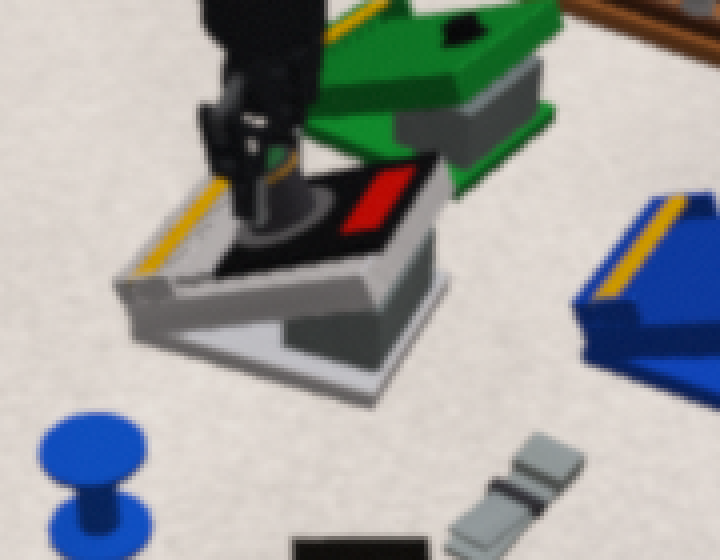

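Call:
{"fn": "drive_tool", "kwargs": {
  "series": [
    [[0.002,0,0.0005],0,0.03],
    [[0.004,0,0.001],0,0.03],
    [[0.006,0,0.0015],0,0.03],
    [[0.0075,0,0.002],0,0.03],
    [[0.0075,0,0.002],0,0.03]
  ],
  "newtons": 20
}}

```text
time_s: 8.95
position: [0.4995, 0.2095, 0.0835]
tool_rot: [[-0.97, -0.241, 0.001], [-0.241, 0.97, -0.0], [-0.001, -0.001, -1.0]]
ft_force: [-2.0, -1.9, 4.5]
grip_width: 0.0445
gripper_force: 44.9
```

```bash
python3 - <<'E'
from b import *
board("scene"); board("top")
E
```

```text
pivot seat [75.7  0.  40.4] F [-1.5 -2.5  6.7] w 0.0452 t 9.0
scene red seat mm [142.4   3.1  12.6] normal pitch world 0.5 vs face 143 ((141.87127685546875, 4.805389404296875), (30.072940826416016, 77.73624420166016), 4.577348709106445)
pivot seat [75.8  0.  40.4] F [-1.5 -1.8  5.1] w 0.0446 t 9.05
top red seat mm [145.1   2.3  12.7] normal pitch world 1.5 vs face 209 ((145.14297485351562, 2.687286376953125), (26.277530670166016, 69.26464080810547), 3.64416241645813)
```

Call:
{"fn": "drive_tool", "kwargs": {
  "series": [
    [[0,0,0],0,0.052],
    [[0,0,0],0,0.052],
    [[0,0,0],0,0.052],
    [[0,0,0],0,0.052],
    [[0,0,0],0,0.052]
  ]
}}

```text
time_s: 9.55
position: [0.4989, 0.2098, 0.0832]
tool_rot: [[-0.97, -0.242, -0.0], [-0.242, 0.97, -0.0], [0.0, -0.0, -1.0]]
ft_force: [-0.4, 1.2, 0.4]
grip_width: 0.0523
gripper_force: 0.0
```

```bash
python3 - <<'E'
from b import *
d,W=board("scene"); board("top")
cv2.imwrite("pics/s4.png",d["img"][110:250,180:360,::-1].repeat(4,0).repeat(4,1))
E
```

```text
pivot seat [75.3  0.4 40.3] F [-0.9  0.3 -0.6] w 0.0519 t 9.6
scene red seat mm [135.1  -0.4  19.5] normal pitch world 4.9 vs face 132 ((134.5413360595703, 1.7729339599609375), (30.754831314086914, 78.75395965576172), 4.161150932312012)
pivot seat [75.3  0.5 40.3] F [-0.4  0.7 -0.8] w 0.052 t 9.65
top red seat mm [141.4  -2.2  19.3] normal pitch world 6.3 vs face 137 ((141.95668029785156, 0.10461044311523438), (67.46405792236328, 19.008268356323242), 86.54553985595703)
```

View pics/s4.png

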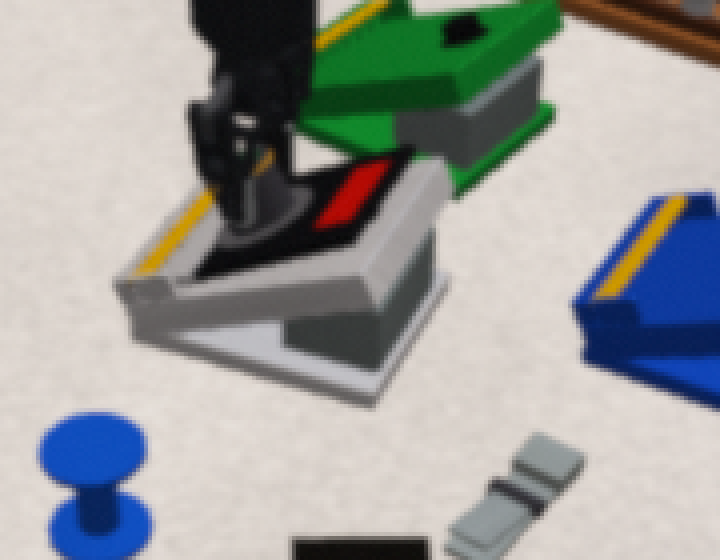

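Call:
{"fn": "drive_tool", "kwargs": {
  "series": [
    [[0.005,0,0.001],0,0.052],
    [[0.009,0,0.002],0,0.052],
    [[0.009,0,0.002],0,0.03],
    [[0.009,0,0.002],0,0.03],
    [[0.009,0,0.002],0,0.03],
    [[0.009,0,0.002],0,0.03],
    [[0.011,0,0.003],0,0.03],
    [[0.013,0,0.004],0,0.03],
    [[0.015,0,0.005],0,0.03],
    [[0.015,0,0.005],0,0.03]
  ],
  "newtons": 20
}}

```text
time_s: 10.65
position: [0.4863, 0.2066, 0.0798]
tool_rot: [[-0.97, -0.241, 0.006], [-0.241, 0.97, 0.001], [-0.006, -0.0, -1.0]]
ft_force: [0.3, 1.0, 7.4]
grip_width: 0.0452
gripper_force: 22.8
```

```bash
python3 - <<'E'
from b import *
board("scene"); board("top")
E
```

```text
pivot seat [62.1  0.4 42.6] F [0.5 0.1 8.6] w 0.0454 t 10.7
scene red seat mm [131.4   1.6  18.8] normal pitch world 3.4 vs face 131 ((130.68601989746094, 3.6667633056640625), (30.466541290283203, 77.86651611328125), 0.6648790836334229)
pivot seat [62.1  0.4 42.6] F [1.  1.3 8.9] w 0.0455 t 10.75
top red seat mm [133.7   1.8  18.6] normal pitch world 5.6 vs face 209 ((133.82281494140625, 1.87628173828125), (25.55854606628418, 68.41580200195312), 1.5187023878097534)
```

Call:
{"fn": "drive_tool", "kwargs": {
  "series": [
    [[0.002,0,0],0,0.03],
    [[0.004,0,0.0005],0,0.03],
    [[0.006,0,0.001],0,0.03],
    [[0.006,0,0.001],0,0.03]
  ],
  "newtons": 20
}}

```text
time_s: 11.15
position: [0.4821, 0.2052, 0.079]
tool_rot: [[-0.971, -0.24, 0.01], [-0.24, 0.971, 0.002], [-0.01, -0.0, -1.0]]
ft_force: [9.1, 0.0, 5.2]
grip_width: 0.0455
gripper_force: 22.6
```

```bash
python3 - <<'E'
from b import *
board("scene"); board("top")
E
```

```text
pivot seat [57.7 -0.1 43.8] F [ 9.5 -0.7  5.4] w 0.0456 t 11.2
scene red seat mm [127.6   0.   21.1] normal pitch world 6.2 vs face 127 ((126.97163391113281, 2.5210113525390625), (31.633359909057617, 79.85832977294922), 1.9267077445983887)
pivot seat [57.8 -0.  43.8] F [9.1 0.  6. ] w 0.0453 t 11.25
top red seat mm [129.6   0.4  20.7] normal pitch world 6.1 vs face 207 ((129.7720489501953, 0.3179130554199219), (68.27427673339844, 25.603879928588867), 89.86634826660156)
```

Call:
{"fn": "drive_tool", "kwargs": {
  "series": [
    [[0.004,0,0],0,0.06],
    [[0.003,0,0],0,0.07],
    [[0.002,0,0],0,0.07],
    [[0.002,0,-0.02],0,0.07],
    [[0.002,0,-0.06],0,0.05],
    [[0.002,0,-0.1],0,0],
    [[0.002,0,-0.1],0,0],
    [[0.002,0,-0.1],0,0],
    [[0.002,0,-0.1],0,0]
  ]
}}

```text
time_s: 12.15
position: [0.4759, 0.2042, 0.176]
tool_rot: [[-0.97, -0.242, -0.003], [-0.242, 0.97, -0.0], [0.003, 0.0, -1.0]]
ft_force: [0.2, 0.3, 0.3]
grip_width: -0.0002
gripper_force: 0.0
```

```bash
sed -i 's/<.15)/<.25)\&(W[...,2]>.07)/' b.py; python3 - <<'E'
from b import *
import go
d,W=board("scene"); board("top"); p=O+S@[.129,0,.021]; print(p); go.go(p+[0,0,.02],104.05)
E
```

```text
pivot seat [ 93.1   0.5 134.3] F [ 0.1  0.7 -0.7] w 0.0003 t 12.2
scene red seat mm [127.5   0.2  18.6] normal pitch world 4.4 vs face 130 ((127.57561492919922, 1.2572441101074219), (33.85685348510742, 77.31456756591797), 5.696266174316406)
pivot seat [ 93.2   0.5 134.3] F [-0.   0.7  0.1] w -0.0003 t 12.25
top red seat mm [129.7   0.4  18.4] normal pitch world 5.5 vs face 204 ((129.70748901367188, -0.09313201904296875), (25.300966262817383, 68.05530548095703), 0.5504215955734253)
[0.55412939 0.22320246 0.10715022]
shift [-0.0805 -0.0004  0.0486] turn -0.07 pos [0.4761 0.2042 0.176 ] yaw 103.98 F [-0.02  0.66  0.1 ] w -0.0003 t 12.25
```

Call:
{"fn": "drive_tool", "kwargs": {
  "series": [
    [[-0.035,0,0],0,0],
    [[-0.0755,0,0.02],0,0],
    [[-0.0755,0,0.045],0,0],
    [[-0.0755,0,0.05],0,0],
    [[-0.0755,0,0.055],0,0],
    [[-0.0755,0,0.06],0,0],
    [[-0.0755,0,0.064],0,0],
    [[-0.0755,0,0.067],0,0],
    [[-0.0755,0,0.067],0,0]
  ]
}}

```text
time_s: 13.15
position: [0.5497, 0.2225, 0.1104]
tool_rot: [[-0.97, -0.242, 0.0], [-0.242, 0.97, 0.0], [-0.0, -0.0, -1.0]]
ft_force: [0.0, -0.4, -0.9]
grip_width: -0.0001
gripper_force: 0.0
```

```bash
python3 - <<'E'
from b import *
d,W=board("scene"); board("top"); print(env.observe()["position"])
cv2.imwrite("pics/s5.png",d["img"][110:250,180:360,::-1].repeat(4,0).repeat(4,1))
E
```

```text
pivot seat [134.4   0.4  42.9] F [0.9 0.1 0. ] w -0.0002 t 13.2
scene red seat mm [129.2  -4.6  18.8] normal pitch world 4.6 vs face 111 ((127.13846588134766, 0.5399627685546875), (73.75098419189453, 30.706890106201172), 89.78596496582031)
pivot seat [134.5   0.4  43. ] F [ 0.3  0.1 -0.4] w -0.0001 t 13.25
red hidden 0
[0.54990428 0.22255039 0.11068902]
```

View pics/s5.png

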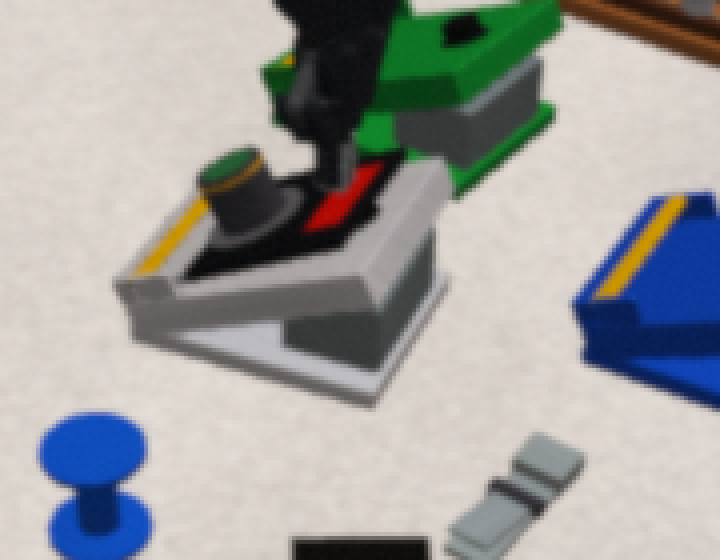

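Call:
{"fn": "drive_tool", "kwargs": {
  "series": [
    [[0,0,0.003],0,0],
    [[0,0,0.006],0,0],
    [[0,0,0.009],0,0],
    [[0,0,0.011],0,0],
    [[0,0,0.011],0,0]
  ]
}}

```text
time_s: 13.75
position: [0.5495, 0.2224, 0.0988]
tool_rot: [[-0.97, -0.242, -0.001], [-0.242, 0.97, -0.0], [0.001, 0.0, -1.0]]
ft_force: [-3.3, -0.8, 8.3]
grip_width: -0.0002
gripper_force: 4.8
```

Call:
{"fn": "drive_tool", "kwargs": {
  "series": [
    [[0,0,0.001],0,0],
    [[0,0,0.002],0,0],
    [[0,0,0.003],0,0],
    [[0,0,0.003],0,0]
  ]
}}

```text
time_s: 14.15
position: [0.5502, 0.2226, 0.0971]
tool_rot: [[-0.97, -0.242, 0.001], [-0.242, 0.97, 0.0], [-0.002, -0.0, -1.0]]
ft_force: [-2.0, -0.5, 7.9]
grip_width: 0.0002
gripper_force: 4.2
```

Call:
{"fn": "drive_tool", "kwargs": {
  "series": [
    [[0,0,0.001],0,0],
    [[0,0,0.002],0,0],
    [[0,0,0.003],0,0],
    [[0,0,0.003],0,0]
  ]
}}

```text
time_s: 14.55
position: [0.5508, 0.2228, 0.0959]
tool_rot: [[-0.97, -0.242, 0.004], [-0.242, 0.97, 0.001], [-0.004, -0.0, -1.0]]
ft_force: [-4.1, -1.2, 20.1]
grip_width: 0.0
gripper_force: 10.1
```

Call:
{"fn": "drive_tool", "kwargs": {
  "series": [
    [[0,0,0.001],0,0],
    [[0,0,0.001],0,0]
  ]
}}

```text
time_s: 14.75
position: [0.5509, 0.2228, 0.0957]
tool_rot: [[-0.97, -0.242, 0.005], [-0.242, 0.97, 0.001], [-0.005, -0.0, -1.0]]
ft_force: [-5.4, -1.1, 24.0]
grip_width: -0.0
gripper_force: 12.2
```

Call:
{"fn": "drive_tool", "kwargs": {
  "series": [
    [[0,0,-0.01],0,0],
    [[0,0,-0.04],0,0],
    [[0.05,0,-0.08],0,0],
    [[0.08,0,-0.08],0,0],
    [[0.08,0,-0.08],0,0],
    [[0.08,0,-0.08],0,0]
  ]
}}

```text
time_s: 15.35
position: [0.4719, 0.2032, 0.1727]
tool_rot: [[-0.97, -0.242, 0.001], [-0.242, 0.97, 0.0], [-0.001, -0.0, -1.0]]
ft_force: [-0.2, 0.8, -0.3]
grip_width: -0.0003
gripper_force: 0.0
```

```bash
python3 - <<'E'
from b import *
d,W=board("scene"); board("top"); print(env.observe()["position"])
E
```

```text
pivot seat [ 88.3   0.4 132.4] F [ 0.6 -0.8  1.2] w -0.0002 t 15.4
scene red seat mm [126.9  -0.9  26.1] normal pitch world 6.9 vs face 117 ((124.88601684570312, 2.165882110595703), (30.97423553466797, 76.14642333984375), 1.2288872003555298)
pivot seat [ 88.5   0.4 132. ] F [-0.8 -0.3  0.8] w -0.0001 t 15.45
top red seat mm [129.1   0.2  25.5] normal pitch world 8.4 vs face 205 ((129.12649536132812, 0.06643295288085938), (25.253965377807617, 68.2794418334961), 0.19295895099639893)
[0.47289458 0.20324913 0.17196131]
```

Call:
{"fn": "drive_tool", "kwargs": {
  "series": [
    [[-0.04,0,0],0,0],
    [[-0.08,0,0.01],0,0],
    [[-0.08,0,0.04],0,0],
    [[-0.08,0,0.055],0,0],
    [[-0.08,0,0.06],0,0],
    [[-0.08,0,0.065],0,0],
    [[-0.08,0,0.07],0,0],
    [[-0.08,0,0.074],0,0],
    [[-0.08,0,0.077],0,0],
    [[-0.08,0,0.079],0,0],
    [[-0.08,0,0.08],0,0],
    [[-0.08,0,0.08],0,0],
    [[-0.08,0,0.08],0,0]
  ]
}}

```text
time_s: 16.75
position: [0.5513, 0.2229, 0.0959]
tool_rot: [[-0.97, -0.242, 0.007], [-0.242, 0.97, 0.001], [-0.007, -0.0, -1.0]]
ft_force: [-3.1, -1.4, 23.2]
grip_width: -0.0001
gripper_force: 10.8
```

Call:
{"fn": "drive_tool", "kwargs": {
  "series": [
    [[0,0,-0.01],0,0],
    [[0,0,-0.04],0,0],
    [[0.05,0,-0.08],0,0],
    [[0.08,0,-0.08],0,0],
    [[0.08,0,-0.08],0,0],
    [[0.08,0,-0.08],0,0]
  ]
}}

```text
time_s: 17.35
position: [0.4719, 0.2032, 0.1729]
tool_rot: [[-0.97, -0.242, 0.001], [-0.242, 0.97, 0.0], [-0.001, -0.0, -1.0]]
ft_force: [-0.2, 0.4, -0.5]
grip_width: 0.0
gripper_force: 0.0
```

```bash
python3 - <<'E'
from b import *
d,W=board("scene"); board("top"); print(env.observe()["position"])
E
```

```text
pivot seat [ 88.4   0.4 132.6] F [0.4 0.3 0.1] w 0.0 t 17.4
scene red seat mm [127.8  -0.2  18.6] normal pitch world 4.6 vs face 131 ((126.8735122680664, 1.2930488586425781), (31.61629867553711, 78.22613525390625), 1.5273005962371826)
pivot seat [ 88.5   0.4 132.2] F [ 2.  -0.3 -0.4] w -0.0 t 17.45
top red seat mm [129.8   0.4  18.2] normal pitch world 4.3 vs face 210 ((130.1490020751953, 0.6065216064453125), (68.41468811035156, 26.06281280517578), 89.38021087646484)
[0.4728775  0.20324544 0.17210898]
```

Held low, hooked and square, and the tool is clear of everything. I'm handing in.

```bash
python3 -c "
from rig import env
print(env.close_job())"
```

```text
the job is handed in; nothing more can be done
None
```

The board is hooked under the yellow lip of the aluminium dock and the catch holds its red end low; the first press let the catch spring up and the second latched it. I handed the job in at about 17.5 s of the 54 s limit, with no verdict returned; nothing touched the hood, spool or clips that I could see, though I did not re-measure them.

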